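# Bring the filter's glue seam to the top and lay the seam clamp on it

### The arm

A 6-joint arm with a two-finger parallel gripper is mounted at the origin on the work surface. World frame = base frame: x ahead of the robot, y to its left, z up, the work surface at z = 0. Lengths are in mm, angles in degrees, forces in N, time in s.
With the tool pointing down it reaches from about 375 to 900 mm from the base axis. Payload 3.1 kg.
Tool frame: the origin (TCP) lies at the very end of the fingers, on their centre line; the grasp point (between the pads) lies 19 mm behind it; z points along the fingers, y is the line along which they close (so a half turn about z gives the same grasp; the last joint's range is limited). The gripper opens to 87 mm and grips with 3 to 60 N. Pads are 19 mm wide; open, the fingers measure 117 mm over their backs; the gripper's body (75 mm by 190 mm) begins 51 mm behind the grasp point.
Start: joints at [-87.29, 30.224, 82.088, -0, 67.689, -10.227], TCP at [139.954, -609.105, 222.548] pointing down, gripper open.
Joint ranges: [-176.69, 176.69], [-43.24, 126.21], [12.49, 139.97], [-82, 262], [0, 151.66], [-163.58, 163.58]. Speed limits (degrees/s): [159.86, 159.86, 180, 180, 180, 180].

### API

Orientations are given as a 3x3 rotation matrix whose columns are the frame's x, y, z axes.
In Python, from cell import arm gives the robot as it stands.
- The arm moves only by the tool move_arm, never from a script. Its argument "deltas" is a list of rows, each a list of 7 numbers: the shift along the tool's x, y, z in mm, then the turn, a rotation vector about the tool's x, y, z in rad, then the finger opening in mm, from 0 to 87. A call has 1 to 12 rows; each row shifts and turns the commanded pose from where the row before left it, along the tool's axes as they then stand; what a row does not reach is not made up. A row lasts 1/10 s, in which the tool goes at most 50 mm and 8.59 degrees, less where a joint would pass 70% of its speed; a pose out of reach is approached as far as the arm can. A call with a gripper value outside its range is refused whole. The fingers move at their own pace and stop on an object; "newtons" is the grip in N (left out, the last holds). Time passes only in rows, so rows that do not move let the fingers close. It gives the time, the measured TCP pose, the force, the opening and the grip force at its end, in the units of the state.
- arm.get_state(): the state, without advancing time (a new reading comes with each control period).
- arm.snapshot(name): name is "scene" or "top"; returns a dict with "frame" (384x512x3 uint8, blue, green, red), "z_map" (384x512 float32, mm along the optical axis (not along the pixel's ray), 0 where there is no reading), "vertical_fov" (degrees; the focal length in pixels is half the picture's height over the tangent of half this angle, whatever the lens; pixels are square), "cx", "cy" (the principal point, pixels), "cam_to_world" (4x4, takes a point from camera to world coordinates). Camera axes: x right, y down, z forward; pixel columns grow to the right and rows downward; lengths in mm; the calibration is good to about 2 mm. A picture is of the moment at which its call begins.
- arm.close_job(): hands the job in; it is judged then, once.
The state is a dict: "time_s": time; "joints": joint angles; "dq": joint speeds; "joint_efforts": joint torques, N m; "tool_pos": TCP position; "eef_rot": TCP orientation; "force": force on the tool from outside, world axes, zero at the start; "moment": the same for the moment, N m; "gripper_width": finger opening in mm; "grip_force": force on a finger pad.
Only numpy, scipy, OpenCV 4.12 (cv2) and the standard library are available. Lean on these libraries where they do the work, as an engineer would, in place of code of your own. Each camera call takes 0.05 s, during which the arm holds its last target. There are 200 camera calls.

### The job

Spin the yellow filter in the blue cradle by fingertip friction until the red glue seam, now hidden underneath, is at the very top, and let it come to rest there. Then pick up the saddle-shaped seam clamp by its black grip and lay it gently, without dropping it, on top of the filter, lengthwise along the seam, centred on it and near mid-length, and let go. Leave the loose end cap, the steel core tube and the finished filter where they stand.

Things in the scene. Friction and masses are not known exactly. Their poses are not given: they have to be found in the camera images.
- stand: Blue cradle bolted down: grey base plate 150 x 196 x 10 mm, blue guard walls 80 mm high (outer 120 mm in x, 172 mm in y) round the lower half of the filter; end plates top out at 90 mm. Origin: centre of the underside. The spindle axis runs along its y axis, 85 mm above the origin. Yaw varies.
- filter: Yellow pleated filter, a cylinder of 46 mm radius and 130 mm length with aluminium end rims, spinning endlessly both ways on the cradle's spindle (light drag, 0.01 N m, it stops almost at once when let go). Origin: on the spindle axis at mid-length, 85 mm above the cradle's underside, so its top line is 131 mm above the table. y axis: along the spindle. z axis: radially outwards through the middle of the red seam, so the seam is on top when z points straight up.
- seam (a point): Middle of the red glue seam, a red stripe 10 mm wide along the full length of the filter's curved surface, 46 mm from the spindle axis. It starts in the lower half, hidden by the guard. Its axes are those of the filter.
- clamp: Loose seam clamp, about 60 g: an aluminium saddle 70 mm long (x) by 65 mm wide (y) by 15 mm high, with an upright black grip on top, 45 mm long (x), 12 mm thick (y), from 15 to 49 mm above the origin. Origin: centre of the plane of its lower edges; z up. Laid on the filter, its two sloping skirts (30 degrees) bear on the round, the x axis lies along the spindle, and the origin is then 35 mm above the spindle axis (120 mm above the table).
- end_cap: Loose steel end cap, a disc 72 mm in diameter, 14 mm high, lying on the table; origin: centre of underside. To be left alone.
- core: Loose steel core tube, 42 mm in diameter, 55 mm high, upright; origin: centre of underside. To be left alone.
- finished: Loose finished orange filter, 80 mm in diameter, 120 mm high, upright; origin: centre of underside. To be left alone.
There are look-alikes about, which are no part of the job. There is more than one size of the clamp; the one meant has the size given above.

How it is judged (in metres and radians):
On the way:
1. the red seam stands at the top (within 10 degrees) and the filter is at rest, free of the fingers, the clamp not yet on it (angle between filter's own z axis and vertical below 0.175 rad and angular speed of filter below 0.1 rad/s and contact force between the fingers and filter below 0.05 N and contact force between clamp and filter below 0.02 N), for 0.3 s.
At the end, for the whole second after the job is handed in: Seam at the top within 12 deg, filter at rest; clamp let go and at rest on the filter, both skirts down, upright within 15 deg, along the spindle within 11 deg, its centre within 13 mm of the spindle's vertical plane and 30 mm of mid-length (angle between filter's own z axis and vertical below 0.21 rad and angular speed of filter below 0.1 rad/s and contact force between clamp and filter above 0.1 N and x of clamp in the frame of stand between -0.013 and 0.013 m and y of clamp in the frame of stand between -0.03 and 0.03 m and z of clamp in the frame of stand between 0.113 and 0.126 m and angle between clamp's own z axis and vertical below 0.26 rad and angle between the x axis of clamp and the y axis of filter, either way round below 0.2 rad and linear speed of clamp below 0.02 m/s); the robot touches nothing.
It fails at once if the clamp is dropped or flung: it moves faster than 0.6 m/s out of the fingers (contact force between the fingers and clamp below 0.05 N and linear speed of clamp above 0.6 m/s).
It fails at once if a bystander (end cap, core tube or finished filter) is moved more than 30 mm (distance of any of end_cap, core, finished from where it was at the start of the episode above 0.03 m).
It also fails if it takes over 61 s, if anything falls off the work surface, if the arm or the gripper's body presses on something with over 40 N, if the wrist force passes 120 N, or if a joint passes its speed limit or range.

## Working session

There is one attempt and no reset: what is moved stays moved. The work goes in short steps, Python scripts to look and compute and a tool call to move; the robot and the scene stay as the last step left them, time stands still between calls to the robot, and variables do not carry over. Pictures are saved under pics/ and viewed, at most 10 in all, crops included, and the job is handed in when it is done.

Besides the shell and the picture viewer there is one more tool, called after "Call:" by a JSON object that holds its "fn" and its "kwargs". move_arm: Moves the arm, as the interface text tells. Its arguments: {"type":"object","properties":{"deltas":{"type":"array"},"newtons":{"type":"number"}},"required":["deltas"]}

```bash
mkdir -p pics; cat > h.py <<'E'
import numpy as np, cv2
from cell import arm
def pts(s):
    f=s["frame"].shape[0]/2/np.tan(np.radians(s["vertical_fov"])/2)
    z=s["z_map"]; v,u=np.mgrid[:z.shape[0],:z.shape[1]]
    P=np.stack([(u-s["cx"])/f*z,(v-s["cy"])/f*z,z,np.ones_like(z)],-1)
    W=(P@np.array(s["cam_to_world"]).T)[...,:3]; W[z==0]=np.nan
    return W
E
python3 - <<'E'
from h import *
a=arm.snapshot("scene");b=arm.snapshot("top")
for n,s in(("scene",a),("top",b)):
    cv2.imwrite(f"pics/{n}0.png",s["frame"]); np.savez(f"{n}0.npz",W=pts(s),f=s["frame"]); print(np.round(s["cam_to_world"],2),s["vertical_fov"])
E
```

```text
[[ 8.10000e-01  3.80000e-01 -4.60000e-01  1.09362e+03]
 [ 5.90000e-01 -5.20000e-01  6.10000e-01 -7.72830e+02]
 [-1.00000e-02 -7.60000e-01 -6.40000e-01  9.33430e+02]
 [ 0.00000e+00  0.00000e+00  0.00000e+00  1.00000e+00]] 45.340190662344206
[[ 1.00000e-02 -1.00000e+00  6.00000e-02  4.02570e+02]
 [-1.00000e+00 -1.00000e-02 -2.00000e-02  2.01300e+01]
 [ 2.00000e-02 -6.00000e-02 -1.00000e+00  1.44804e+03]
 [ 0.00000e+00  0.00000e+00  0.00000e+00  1.00000e+00]] 47.85684750596225
```

View pics/scene0.png

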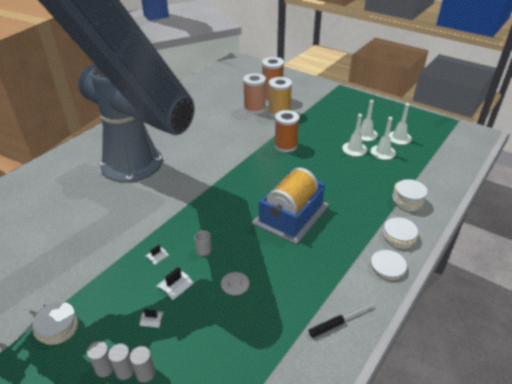

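View pics/top0.png

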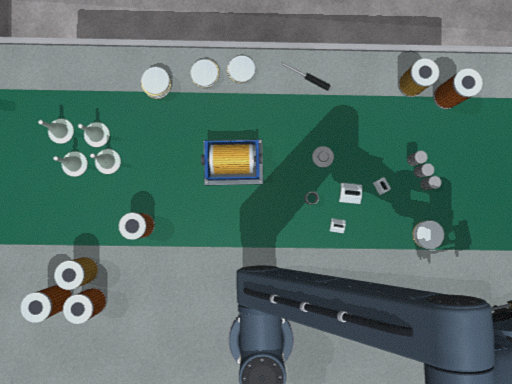

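The scene view shows the blue cradle at (292,205) and three clamps, with the largest at (175,283). In the top view the cradle is at (233,161), and the clamps are at (350,193), (382,185) and (338,226). Next I'll measure them.

```bash
python3 - <<'E'
from h import *
d=np.load("top0.npz");W,f=d["W"],d["f"]
hsv=cv2.cvtColor(f,cv2.COLOR_BGR2HSV)
def rep(n,m,yaw=True):
    P=W[m];P=P[~np.isnan(P).any(1)]
    r=cv2.minAreaRect(P[:,:2].astype(np.float32)); print(n,len(P),"med",np.round(np.median(P,0),1),"rect",np.round(r[0],1),np.round(r[1],1),round(r[2],1),"z",np.round(np.percentile(P[:,2],[2,50,98]),1))
def box(u0,v0,u1,v1):
    m=np.zeros(f.shape[:2],bool);m[v0:v1,u0:u1]=1;return m
H,S,V=cv2.split(hsv)
st=box(195,130,270,195)
rep("filter",st&(H>15)&(H<35)&(S>100)&(W[...,2]>90))
rep("filttop",st&(W[...,2]>122))
rep("blue",st&(H>105)&(H<130)&(S>120)&(W[...,2]>65))
rep("base>5",st&(W[...,2]>5))
for n,b in(("A",(335,178,368,208)),("B",(370,174,394,198)),("C",(326,214,350,238))):
    m=box(*b)
    rep(n+" saddle",m&(S<70)&(V>110)&(W[...,2]>3)); rep(n+" grip",m&(V<70)&(W[...,2]>20)&(S<120)); rep(n+" all",m&(W[...,2]>5))
rep("cap",box(308,143,338,172)&(W[...,2]>7));rep("core",box(302,188,322,208)&(W[...,2]>20))
rep("finished",box(112,208,160,242)&(W[...,2]>60))
t,s0=[np.load(x)["f"] for x in("top0.npz","scene0.npz")]
c=cv2.resize(t[130:240,190:400],None,fx=3.8,fy=3.8,interpolation=2)
c2=cv2.resize(s0[160:340,120:340],(798,0) if 0 else None,fx=3,fy=3,interpolation=2)
cv2.imwrite("pics/c1.png",c)
# scene: same for cross-check
d=np.load("scene0.npz");W,f=d["W"],d["f"];H,S,V=cv2.split(cv2.cvtColor(f,cv2.COLOR_BGR2HSV))
for n,b in(("A",(155,262,195,300)),("B",(138,305,165,330)),("C",(144,242,172,265))):
    m=box(*b); rep(n+" grip",m&(V<70)&(W[...,2]>20)&(S<120)); rep(n+" all",m&(W[...,2]>5))
rep("blue",box(240,160,340,240)&(H>105)&(H<130)&(S>120)&(W[...,2]>65))
E
```

```text
filter 1010 med [577.4 100.  124.1] rect [581.8 100.2] [ 91.  108.6] 2.6 z [ 96.2 124.1 134. ]
filttop 705 med [581.9  98.7 127.7] rect [581.1  98.5] [ 63.3 130.7] 4.6 z [122.4 127.7 134.7]
blue 403 med [584.8 119.6  85.5] rect [582.1  99.3] [120.7 172.4] 2.5 z [67.6 85.5 95.4]
base>5 2653 med [570.2  95.7  92.1] rect [582.9 102.4] [215.9 248.1] 0.9 z [  5.6  92.1 132.7]
A saddle 303 med [ 479.6 -294.6   11.1] rect [ 484.1 -296.3] [70.1 64. ] 85.3 z [ 3.3 11.1 24.1]
A grip 43 med [ 484.9 -294.6   47.5] rect [ 483.9 -294.1] [40.3  9.8] 87.6 z [27.2 47.5 52.9]
A all 380 med [ 484.9 -295.5   12.2] rect [ 486.5 -297.3] [107.8  97. ] 89.7 z [ 5.1 12.2 50.7]
B saddle 98 med [ 509.4 -397.9    7.8] rect [ 511.  -401.7] [45.8 41. ] 31.2 z [ 3.2  7.8 13.6]
B grip 17 med [ 510.7 -400.7   31. ] rect [ 511.8 -400.5] [26.2  5.2] 26.6 z [24.7 31.  36.4]
B all 149 med [ 510.5 -400.8    9.5] rect [ 514.9 -400.9] [71.1 84.4] 77.8 z [ 5.1  9.5 34.3]
C saddle 131 med [ 374.1 -252.8    7.9] rect [ 375.8 -251.6] [49.1 41.9] 79.4 z [ 3.6  7.9 32.6]
C grip 12 med [ 377.1 -252.6   32.1] rect [ 376.3 -250.6] 
[... 361 characters left out ...]
 395.7] [79.6 81.1] 9.6 z [ 69.9 119.  125.5]
A grip 154 med [ 488.7 -297.5   42.6] rect [ 485.5 -296.6] [41.2 14.1] 86.9 z [23.2 42.6 51.5]
A all 586 med [ 490.9 -299.1   15.5] rect [ 470.6 -288.3] [103.1 117.2] 38.0 z [ 5.4 15.5 50.4]
B grip 71 med [ 514.3 -400.3   30.8] rect [ 511.9 -399.7] [29.1 10.9] 28.3 z [21.2 30.8 36.4]
B all 278 med [ 514.9 -404.5   11. ] rect [ 507.7 -401. ] [55.3 58.9] 36.2 z [ 5.2 11.  35.3]
C grip 44 med [ 377.7 -251.7   29.5] rect [ 376.8 -252.1] [10.  25.6] 1.4 z [21.6 29.5 36. ]
C all 228 med [ 379.3 -254.5   10.9] rect [ 368.7 -249.1] [70.5 77.5] 36.0 z [ 5.1 10.9 34.8]
blue 426 med [629.   19.6  78.9] rect [584.9  96.1] [118.6 178.6] 1.9 z [65.6 78.9 92.4]
```

View pics/c1.png

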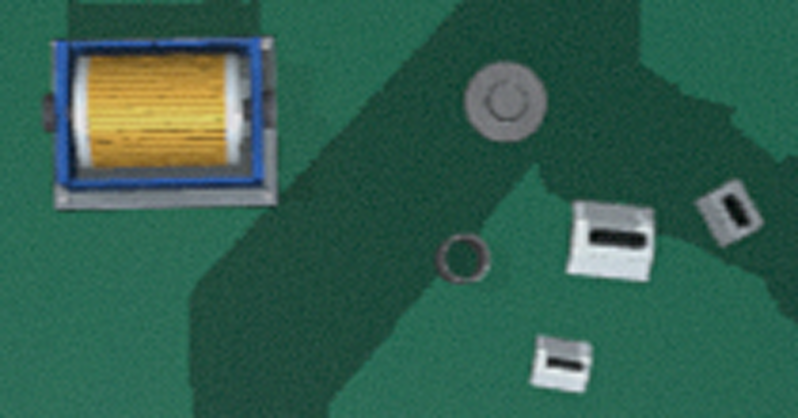

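The crop (scale 3.8, offset 190,130) confirms that the large clamp's grip lies across image row ~238 and that only yellow shows on top of the filter.

- **Stand:** about (582.5, 99), yaw about 2.5°, outer walls 120.7 x 172.4 mm, which matches the given sizes.
- **Clamp:** A, 70 x 64 mm with its grip top at about 49 mm, at (484, -295.5). Its long axis is at about 87°.

```bash
python3 - <<'E'
from h import *
s=arm.get_state();R=np.array(s["eef_rot"]);print(s["time_s"],np.round(R,3),s["gripper_width"],s["force"])
p=np.array(s["tool_pos"]); print(p)
g=np.array([582.5,99,180.]); print("tool delta",R.T@(g-p))
for n,off in(("stand x",2.5),("spindle",92.5),("clampx",87)):
    a=np.radians(off);t=R.T@[np.cos(a),np.sin(a),0];print(n,"angle in tool frame",np.degrees(np.arctan2(t[1],t[0])))
E
```

```text
0.1 [[ 0.975  0.224 -0.   ]
 [ 0.224 -0.975  0.002]
 [ 0.    -0.002 -1.   ]] 87.16739142418427 [-0.05663306  0.7647189   0.11750515]
[ 139.91897019 -608.46489546  221.67580092]
tool delta [ 589.70583682 -590.35568345   42.99548432]
stand x angle in tool frame 10.43563912869672
spindle angle in tool frame -79.56435863006276
clampx angle in tool frame -74.06434843295926
```

Call:
{"fn": "move_arm", "kwargs": {"deltas": [[0, 0, 0, 0, 0, 0.091, 0], [0, 0, 0, 0, 0, 0.091, 0], [28, -40, 0, 0, 0, 0, 0], [28, -40, 0, 0, 0, 0, 0], [28, -40, 0, 0, 0, 0, 0], [28, -40, 0, 0, 0, 0, 0], [28, -40, 0, 0, 0, 0, 0], [28, -40, 0, 0, 0, 0, 0], [28, -40, 0, 0, 0, 0, 0], [28, -40, 0, 0, 0, 0, 0], [28, -40, 0, 0, 0, 0, 0], [28, -40, 0, 0, 0, 0, 0]]}}

```text
time_s: 1.3
tool_pos: [402.7, -195.4, 222.5]
eef_rot: [[0.999, 0.043, -0.0], [0.043, -0.999, 0.0], [-0.0, -0.0, -1.0]]
force: [0.5, -0.8, 0.7]
gripper_width: 2.5
grip_force: 0.0
```

Call:
{"fn": "move_arm", "kwargs": {"deltas": [[28, -42, 0, 0, 0, 0, 0], [28, -42, 0, 0, 0, 0, 0], [28, -42, 0, 0, 0, 0, 0], [28, -42, 5, 0, 0, 0, 0], [28, -42, 5, 0, 0, 0, 0], [28, -42, 10, 0, 0, 0, 0], [25, -35, 10, 0, 0, 0, 0], [0, 0, 0, 0, 0, 0, 0], [0, 0, 0, 0, 0, 0, 0]]}}

```text
time_s: 2.2
tool_pos: [579.5, 95.0, 192.0]
eef_rot: [[0.999, 0.046, -0.002], [0.046, -0.999, -0.0], [-0.002, 0.0, -1.0]]
force: [-0.1, 0.2, -0.3]
gripper_width: 0.4
grip_force: 0.0
```

```bash
cat > st.py <<'E'
from h import *
import sys
s=arm.get_state();R=np.array(s["eef_rot"]);p=np.array(s["tool_pos"])
C=np.array([582.5,99,85.]);a=np.radians(2.5);X=np.array([np.cos(a),np.sin(a),0]);Y=np.array([-X[1],X[0],0])
S=np.stack([X,Y,[0,0,1]],1)
print(round(s["time_s"],2),p.round(1),"in stand/axis:",(S.T@(p-C)).round(1),"j",np.round(s["joints"],1),"F",np.round(s["force"],1),"w",round(s["gripper_width"],1),s["grip_force"])
print((S.T@R).round(3).tolist())
E
python3 st.py
```

```text
2.2 [579.5  95.  192. ] in stand/axis: [ -3.2  -3.8 107. ] j [-1.6 29.5 89.4 -0.  61.3 85.8] F [-0.1  0.2 -0.3] w 0.4 0.0
[[1.0, 0.003, -0.002], [0.003, -1.0, -0.0], [-0.002, 0.0, -1.0]]
```

Call:
{"fn": "move_arm", "kwargs": {"deltas": [[3, -4, 22, 0, 0, 0, 0], [0, 0, 22, 0, 0, 0, 0], [8.4, 0, 0.6, 0, -0.14, 0, 0], [8.4, 0, 0.6, 0, -0.14, 0, 0], [8.4, 0, 0.6, 0, -0.14, 0, 0], [8.4, 0, 0.6, 0, -0.14, 0, 0], [8.4, 0, 0.6, 0, -0.14, 0, 0], [0, 0, 0, 0, 0, 0, 0]]}}

```text
time_s: 3.0
tool_pos: [621.3, 97.6, 126.7]
eef_rot: [[0.757, 0.041, -0.652], [0.031, -0.999, -0.026], [-0.653, -0.0, -0.758]]
force: [0.3, -0.3, -1.3]
gripper_width: 0.7
grip_force: 0.0
```

```bash
python3 st.py
```

```text
3.0 [621.3  97.6 126.7] in stand/axis: [38.7 -3.1 41.7] j [ -0.4  56.5  53.4  -1.9 110.8  87.3] F [ 0.3 -0.3 -1.3] w 0.7 0.0
[[0.758, -0.003, -0.653], [-0.002, -1.0, 0.002], [-0.653, -0.0, -0.758]]
```

Call:
{"fn": "move_arm", "kwargs": {"deltas": [[-1, 0, 5, 0, 0, 0, 0], [-1, 0, 4, 0, 0, 0, 0], [0, 0, 2, 0, 0, 0, 0], [0, 0, 0, 0, 0, 0, 0]]}}

```text
time_s: 3.4
tool_pos: [612.7, 99.7, 130.3]
eef_rot: [[0.766, 0.044, -0.641], [0.034, -0.999, -0.028], [-0.642, 0.0, -0.767]]
force: [0.4, -0.2, 0.2]
gripper_width: 0.4
grip_force: 0.0
```

```bash
python3 st.py
```

```text
3.4 [612.7  99.7 130.3] in stand/axis: [30.2 -0.6 45.3] j [ -0.2  55.2  55.6  -1.8 109.1  87.3] F [ 0.4 -0.2  0.2] w 0.4 0.0
[[0.767, 0.0, -0.642], [0.0, -1.0, -0.0], [-0.642, 0.0, -0.767]]
```

Call:
{"fn": "move_arm", "kwargs": {"deltas": [[5, 0, 3, 0, 0, 0, 0], [0, 0, 3, 0, 0, 0, 0], [0, 0, 2, 0, 0, 0, 0], [0, 0, 1, 0, 0, 0, 0], [0, 0, 0, 0, 0, 0, 0]]}}

```text
time_s: 3.9
tool_pos: [613.8, 99.8, 119.8]
eef_rot: [[0.769, 0.044, -0.638], [0.034, -0.999, -0.028], [-0.638, -0.0, -0.77]]
force: [6.2, 0.9, 8.1]
gripper_width: 0.3
grip_force: 4.8
```

```bash
python3 st.py
```

```text
3.9 [613.8  99.8 119.8] in stand/axis: [31.3 -0.6 34.8] j [ -0.2  55.8  55.8  -1.8 108.   87.4] F [6.2 0.9 8.1] w 0.3 4.828390886541456
[[0.77, 0.0, -0.638], [0.0, -1.0, -0.0], [-0.638, -0.0, -0.77]]
```

Call:
{"fn": "move_arm", "kwargs": {"deltas": [[-6.4, 0, 0.45, 0, 0.14, 0, 0], [-6.4, 0, 0.45, 0, 0.14, 0, 0], [-6.4, 0, 0.45, 0, 0.14, 0, 0], [-6.4, 0, 0.45, 0, 0.14, 0, 0], [-6.4, 0, 0.45, 0, 0.14, 0, 0], [-6.4, 0, 0.45, 0, 0.14, 0, 0], [-6.4, 0, 0.45, 0, 0.14, 0, 0], [-6.4, 0, 0.45, 0, 0.14, 0, 0], [-6.4, 0, 0.45, 0, 0.14, 0, 0], [-6.4, 0, 0.45, 0, 0.14, 0, 0], [0, 0, 0, 0, 0, 0, 0]]}}

```text
time_s: 5.0
tool_pos: [566.8, 118.3, 128.5]
eef_rot: [[0.895, 0.08, 0.438], [0.044, -0.995, 0.092], [0.443, -0.063, -0.894]]
force: [-13.8, -14.6, 28.7]
gripper_width: 0.5
grip_force: 15.8
```

```bash
cat > look.py <<'E'
from h import *
import sys
C=np.array([582.5,99,85.]);a=np.radians(2.5);X=np.array([np.cos(a),np.sin(a),0]);Y=np.array([-X[1],X[0],0]);S=np.stack([X,Y,[0,0,1]],1)
for n in("scene","top"):
    s=arm.snapshot(n);f=s["frame"];cv2.imwrite(f"pics/{n}_{sys.argv[1]}.png",f)
    W=(pts(s)-C)@S; H,Sa,V=cv2.split(cv2.cvtColor(f,cv2.COLOR_BGR2HSV))
    m=(((H<9)|(H>170))&(Sa>110)&(V>60))&(abs(W[...,1])<70)&(np.hypot(W[...,0],W[...,2])<58)&(np.hypot(W[...,0],W[...,2])>36)&(W[...,2]>-10)
    if m.sum()<5: print(n,"no red",m.sum());continue
    # ray / cylinder intersection for accurate angle
    fo=192/np.tan(np.radians(s["vertical_fov"])/2);v,u=np.nonzero(m);M=np.array(s["cam_to_world"])
    d=np.stack([(u-s["cx"])/fo,(v-s["cy"])/fo,np.ones(len(u))],1)@M[:3,:3].T@S;o=(M[:3,3]-C)@S
    A=d[:,0]**2+d[:,2]**2;B=d[:,0]*o[0]+d[:,2]*o[2];Q=o[0]**2+o[2]**2-46**2;D=B*B-A*Q;t=(-B-np.sqrt(np.maximum(D,0)))/A;P=o+t[:,None]*d
    th=np.degrees(np.arctan2(P[:,0],P[:,2]));print(n,"red px",m.sum(),"theta(+x) med",np.median(th).round(1),np.percentile(th,[5,95]).round(1),"y",np.percentile(P[:,1],[5,95]).round(0),"W theta",np.median(np.degrees(np.arctan2(W[m][:,0],W[m][:,2]))).round(1))
E
python3 st.py; python3 look.py 1
```

```text
5.0 [566.8 118.3 128.5] in stand/axis: [-14.8  20.   43.5] j [ -2.8  29.6 114.4  33.   12.   52.6] F [-13.8 -14.6  28.7] w 0.5 15.817998368293047
[[0.896, 0.037, 0.442], [0.005, -0.997, 0.073], [0.443, -0.063, -0.894]]
scene no red 0
top no red 0
```

Call:
{"fn": "move_arm", "kwargs": {"deltas": [[0, 0, -12, 0, 0, 0, 0], [0, 0, -12, 0, -0.1, 0, 0], [8, 0, 0, 0, -0.14, 0, 0], [8, 0, 0, 0, -0.14, 0, 0], [0, 0, 0, 0, 0, 0, 0]]}}

```text
time_s: 5.6
tool_pos: [577.8, 122.8, 150.7]
eef_rot: [[0.991, 0.09, 0.102], [0.082, -0.993, 0.083], [0.109, -0.074, -0.991]]
force: [0.5, 0.5, 0.0]
gripper_width: 0.2
grip_force: 0.0
```

```bash
python3 st.py; python3 look.py 2
```

```text
5.6 [577.8 122.8 150.7] in stand/axis: [-3.7 23.9 65.7] j [-1.4 30.6 96.3  6.7 47.5 79.4] F [0.5 0.5 0. ] w 0.2 0.0
[[0.993, 0.046, 0.105], [0.038, -0.996, 0.078], [0.109, -0.074, -0.991]]
scene no red 0
top no red 0
```

View pics/scene_2.png

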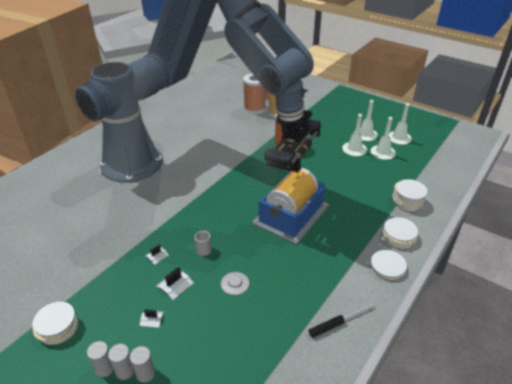

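The scene view shows the filter (296,190) with only yellow visible and the gripper above it at (290,150). The wrist got close to its singularity at about -27° tilt, so I'll keep strokes between about +50° and -15°.

```bash
cat > to.py <<'E'
# to.py theta r n : total shift (tool axes now) and rotvec, to stand on the radius at theta, y=0
from h import *
import sys
from scipy.spatial.transform import Rotation as Ro
C=np.array([582.5,99,85.]);a=np.radians(2.5);X=np.array([np.cos(a),np.sin(a),0]);Y=np.array([-X[1],X[0],0]);S=np.stack([X,Y,[0,0,1]],1)
th,r=np.radians(float(sys.argv[1])),float(sys.argv[2])
s=arm.get_state();R=np.array(s["eef_rot"]);p=np.array(s["tool_pos"])
c,q=np.cos(th),np.sin(th)
Rd=S@np.array([[c,0,-q],[0,-1,0],[-q,0,-c]]);pd=C+S@[r*q,0,r*c]
print("shift now-axes",(R.T@(pd-p)).round(1),"target-axes",(Rd.T@(pd-p)).round(1),"rotvec",Ro.from_matrix(R.T@Rd).as_rotvec().round(3))
E
python3 to.py 0 68
```

```text
shift now-axes [10.  24.7 -6. ] target-axes [10.5 24.7 -5.1] rotvec [-0.078 -0.099  0.042]
```

Call:
{"fn": "move_arm", "kwargs": {"deltas": [[10, 24.7, -6, -0.078, -0.099, 0.042, 0], [9.5, 0, 0.7, 0, -0.14, 0, 0], [9.5, 0, 0.7, 0, -0.14, 0, 0], [9.5, 0, 0.7, 0, -0.14, 0, 0], [9.5, 0, 0.7, 0, -0.14, 0, 0], [9.5, 0, 0.7, 0, -0.14, 0, 0], [9.5, 0, 0.7, 0, -0.14, 0, 0], [0, 0, 0, 0, 0, 0, 0], [0, 0, 0, 0, 0, 0, 0]]}}

```text
time_s: 6.6
tool_pos: [630.5, 101.2, 126.9]
eef_rot: [[0.661, 0.044, -0.749], [0.03, -0.999, -0.032], [-0.75, -0.001, -0.662]]
force: [-0.0, -0.1, 0.6]
gripper_width: 0.3
grip_force: 0.0
```

```bash
python3 st.py; python3 to.py 48 47
```

```text
6.6 [630.5 101.2 126.9] in stand/axis: [48.1  0.1 41.9] j [  0.   61.8  45.2  -2.2 121.6  87.2] F [-0.  -0.1  0.6] w 0.3 0.0
[[0.662, 0.0, -0.75], [0.001, -1.0, 0.0], [-0.75, -0.001, -0.662]]
shift now-axes [-0.9  0.1 16.7] target-axes [-1.1  0.1 16.7] rotvec [-0.     0.01   0.001]
```

Call:
{"fn": "move_arm", "kwargs": {"deltas": [[-0.5, 0, 7, 0, 0, 0, 0], [-0.4, 0, 6.5, 0, 0, 0, 0], [0, 0, 4.5, 0, 0, 0, 0], [-6.4, 0, 0.45, 0, 0.14, 0, 0], [-6.4, 0, 0.45, 0, 0.14, 0, 0], [-6.4, 0, 0.45, 0, 0.14, 0, 0], [-6.4, 0, 0.45, 0, 0.14, 0, 0], [-6.4, 0, 0.45, 0, 0.14, 0, 0], [-6.4, 0, 0.45, 0, 0.14, 0, 0], [-6.4, 0, 0.45, 0, 0.14, 0, 0], [-6.4, 0, 0.45, 0, 0.14, 0, 0], [0, 0, 0, 0, 0, 0, 0]]}}

```text
time_s: 7.8
tool_pos: [562.8, 99.1, 132.0]
eef_rot: [[0.965, 0.044, 0.258], [0.043, -0.999, 0.012], [0.259, -0.001, -0.966]]
force: [-0.7, 0.4, -0.4]
gripper_width: 0.0
grip_force: 0.0
```

```bash
python3 st.py; python3 look.py 3; python3 to.py -16 66
```

```text
7.8 [562.8  99.1 132. ] in stand/axis: [-19.7   1.   47. ] j [ -1.9  29.3 106.3   2.4  29.5  83.7] F [-0.7  0.4 -0.4] w 0.0 0.0
[[0.966, 0.001, 0.259], [0.001, -1.0, 0.001], [0.259, -0.001, -0.966]]
scene no red 0
top no red 0
shift now-axes [ -3.4   0.  -15.8] target-axes [ -3.3   0.  -15.9] rotvec [0.    0.008 0.   ]
```

Call:
{"fn": "move_arm", "kwargs": {"deltas": [[3, 0, -15, 0, 0, 0, 0], [9.5, 0, 0.7, 0, -0.14, 0, 0], [9.5, 0, 0.7, 0, -0.14, 0, 0], [9.5, 0, 0.7, 0, -0.14, 0, 0], [9.5, 0, 0.7, 0, -0.14, 0, 0], [9.5, 0, 0.7, 0, -0.14, 0, 0], [9.5, 0, 0.7, 0, -0.14, 0, 0], [9.5, 0, 0.7, 0, -0.14, 0, 0], [9.5, 0, 0.7, 0, -0.14, 0, 0], [0, 0, 0, 0, 0, 0, 0], [0, 0, 0, 0, 0, 0, 0]]}}

```text
time_s: 9.0
tool_pos: [641.0, 101.5, 124.6]
eef_rot: [[0.665, 0.044, -0.745], [0.029, -0.999, -0.033], [-0.746, -0.0, -0.666]]
force: [0.0, -0.0, 0.4]
gripper_width: 0.8
grip_force: 0.0
```

```bash
python3 st.py; python3 look.py 4; python3 to.py 48 47
```

```text
9.0 [641.  101.5 124.6] in stand/axis: [58.5 -0.1 39.6] j [  0.   62.7  43.   -2.2 122.5  87.2] F [ 0.  -0.   0.4] w 0.8 0.0
[[0.666, 0.0, -0.746], [0.0, -1.0, -0.0], [-0.746, -0.0, -0.666]]
scene no red 0
top no red 0
shift now-axes [-6.3  0.  26.9] target-axes [-6.2  0.1 27. ] rotvec [ 0.    -0.003  0.   ]
```

Call:
{"fn": "move_arm", "kwargs": {"deltas": [[-6, 0, 12, 0, 0, 0, 0], [0, 0, 11, 0, 0, 0, 0], [0, 0, 4, 0, 0, 0, 0], [0, 0, 1, 0, 0, 0, 0], [0, 0, 0, 0, 0, 0, 0]]}}

```text
time_s: 9.6
tool_pos: [617.5, 100.7, 116.1]
eef_rot: [[0.672, 0.044, -0.739], [0.03, -0.999, -0.032], [-0.74, -0.0, -0.672]]
force: [5.7, 1.6, 6.1]
gripper_width: 0.6
grip_force: 4.2
```

Call:
{"fn": "move_arm", "kwargs": {"deltas": [[-4.6, 0, 0.23, 0, 0.1, 0, 0], [-4.6, 0, 0.23, 0, 0.1, 0, 0], [-4.6, 0, 0.23, 0, 0.1, 0, 0], [-4.6, 0, 0.23, 0, 0.1, 0, 0]]}}

```text
time_s: 10.0
tool_pos: [603.9, 100.2, 126.6]
eef_rot: [[0.909, 0.044, -0.415], [0.04, -0.999, -0.018], [-0.416, -0.001, -0.91]]
force: [1.5, 0.6, 4.0]
gripper_width: 0.6
grip_force: 2.1
```

```bash
python3 st.py; python3 to.py 25 45;python3 look.py 5
```

```text
10.0 [603.9 100.2 126.6] in stand/axis: [21.4  0.3 41.6] j [-0.4 46.6 69.3 -1.2 88.6 87.3] F [1.5 0.6 4. ] w 0.6 2.0748190325684845
[[0.91, 0.0, -0.416], [0.0, -1.0, 0.001], [-0.416, -0.001, -0.91]]
shift now-axes [-1.8  0.3  1.7] target-axes [-1.8  0.3  1.7] rotvec [-0.001 -0.008  0.   ]
scene no red 0
top no red 0
```

Call:
{"fn": "move_arm", "kwargs": {"deltas": [[-4.4, 0, 0.9, 0, 0.1, 0, 0], [-4.4, 0, 0.6, 0, 0.1, 0, 0], [-4.4, 0, 0.5, 0, 0.1, 0, 0], [-4.4, 0, 0.5, 0, 0.1, 0, 0], [-4.4, 0, 0.5, 0, 0.1, 0, 0], [-4.4, 0, 0.5, 0, 0.1, 0, 0]]}}

```text
time_s: 10.7
tool_pos: [580.2, 99.5, 131.3]
eef_rot: [[0.984, 0.043, 0.175], [0.043, -0.999, 0.009], [0.176, -0.001, -0.984]]
force: [-2.8, 5.5, 17.6]
gripper_width: 0.3
grip_force: 9.0
```

```bash
python3 st.py; python3 to.py -10 66;python3 look.py 6
```

```text
10.7 [580.2  99.5 131.3] in stand/axis: [-2.2  0.6 46.3] j [ -1.5  31.3 100.1   1.2  38.5  85.1] F [-2.8  5.5 17.6] w 0.3 8.952802349813282
[[0.984, -0.0, 0.176], [-0.0, -1.0, 0.001], [0.176, -0.001, -0.984]]
shift now-axes [ -5.8   0.6 -20. ] target-axes [ -5.8   0.6 -20. ] rotvec [-0.001 -0.002 -0.   ]
scene red px 47 theta(+x) med 90.2 [85.  96.3] y [-51.  54.] W theta 88.8
top red px 11 theta(+x) med 80.4 [72.9 80.4] y [-45.   5.] W theta 77.1
```

Red seam now visible at about +90° on the scene camera's side. It needs another ~90° in the same direction.

Call:
{"fn": "move_arm", "kwargs": {"deltas": [[0, 0, -12, 0, 0, 0, 0], [0, 0, -7, 0, -0.1, 0, 0], [9.5, 0, 0.7, 0, -0.14, 0, 0], [9.5, 0, 0.7, 0, -0.14, 0, 0], [9.5, 0, 0.7, 0, -0.14, 0, 0], [9.5, 0, 0.7, 0, -0.14, 0, 0], [9.5, 0, 0.7, 0, -0.14, 0, 0], [9.5, 0, 0.7, 0, -0.14, 0, 0], [0, 0, 0, 0, -0.1, 0, 0], [0, 0, 0, 0, 0, 0, 0], [0, 0, 0, 0, 0, 0, 0]]}}

```text
time_s: 11.9
tool_pos: [623.2, 100.7, 122.8]
eef_rot: [[0.635, 0.044, -0.771], [0.028, -0.999, -0.034], [-0.772, -0.0, -0.636]]
force: [0.6, 0.9, 0.1]
gripper_width: 0.5
grip_force: 0.0
```

```bash
python3 st.py; python3 to.py 48 47;python3 look.py 7
```

```text
11.9 [623.2 100.7 122.8] in stand/axis: [40.7 -0.1 37.8] j [  0.   62.4  45.5  -2.3 122.5  87.2] F [0.6 0.9 0.1] w 0.5 0.0
[[0.636, 0.0, -0.772], [0.0, -1.0, -0.0], [-0.772, -0.0, -0.636]]
shift now-axes [ 1.2 -0.1  8.6] target-axes [ 0.9 -0.1  8.6] rotvec [0.    0.044 0.   ]
scene red px 27 theta(+x) med 82.5 [78.4 86.9] y [-56.  -2.] W theta 81.6
top no red 1
```

Call:
{"fn": "move_arm", "kwargs": {"deltas": [[1, 0, 5, 0, 0.04, 0, 0], [0, 0, 4, 0, 0, 0, 0], [0, 0, 1, 0, 0, 0, 0], [-4.6, 0, 0.4, 0, 0.1, 0, 0], [-4.6, 0, 0.4, 0, 0.1, 0, 0], [-4.6, 0, 0.5, 0, 0.1, 0, 0], [-4.6, 0, 0.5, 0, 0.1, 0, 0], [-4.5, 0, 0.5, 0, 0.1, 0, 0], [-4.5, 0, 0.5, 0, 0.1, 0, 0], [-4.5, 0, 0.5, 0, 0.1, 0, 0], [-4.5, 0, 0.5, 0, 0.1, 0, 0]]}}

```text
time_s: 13.1
tool_pos: [583.9, 99.0, 132.2]
eef_rot: [[0.998, 0.044, -0.034], [0.044, -0.999, -0.002], [-0.034, 0.0, -0.999]]
force: [-0.6, 0.4, -0.1]
gripper_width: 0.7
grip_force: 0.0
```

```bash
python3 st.py; python3 to.py 0 66;python3 look.py 8
```

```text
13.1 [583.9  99.  132.2] in stand/axis: [ 1.4 -0.  47.2] j [-1.1 35.  90.1 -0.1 56.9 86.4] F [-0.6  0.4 -0.1] w 0.7 0.0
[[0.999, 0.0, -0.034], [0.0, -1.0, -0.0], [-0.034, 0.0, -0.999]]
shift now-axes [ -2.1  -0.  -18.8] target-axes [ -1.4  -0.  -18.8] rotvec [0.    0.034 0.   ]
scene red px 50 theta(+x) med 83.6 [79.2 91.7] y [-54.  54.] W theta 81.9
top no red 0
```

Call:
{"fn": "move_arm", "kwargs": {"deltas": [[0, 0, -15, 0, 0, 0, 0], [9, 0, 0.7, 0, -0.14, 0, 0], [9, 0, 0.7, 0, -0.14, 0, 0], [9, 0, 0.7, 0, -0.14, 0, 0], [9, 0, 0.7, 0, -0.14, 0, 0], [9, 0, 0.7, 0, -0.14, 0, 0], [9, 0, 0.7, 0, -0.14, 0, 0], [0, 0, 0, 0, 0, 0, 0], [0, 0, 0, 0, 0, 0, 0]]}}

```text
time_s: 14.1
tool_pos: [630.9, 101.1, 119.1]
eef_rot: [[0.633, 0.044, -0.773], [0.028, -0.999, -0.034], [-0.773, -0.0, -0.634]]
force: [-0.1, 0.2, 0.5]
gripper_width: 0.5
grip_force: 0.0
```

```bash
python3 to.py 48 46
```

```text
shift now-axes [-6.5 -0.  13.1] target-axes [-7.1 -0.  12.8] rotvec [-0.     0.046  0.   ]
```

Call:
{"fn": "move_arm", "kwargs": {"deltas": [[-6.5, 0, 6, 0, 0.04, 0, 0], [0, 0, 5, 0, 0, 0, 0], [0, 0, 3, 0, 0, 0, 0], [0, 0, 0, 0, 0, 0, 0]]}}

```text
time_s: 14.5
tool_pos: [616.5, 100.6, 119.8]
eef_rot: [[0.668, 0.044, -0.742], [0.03, -0.999, -0.033], [-0.743, -0.0, -0.669]]
force: [0.3, 0.9, -0.3]
gripper_width: 0.8
grip_force: 0.0
```

```bash
python3 st.py; python3 to.py 48 45
```

```text
14.5 [616.5 100.6 119.8] in stand/axis: [34.1  0.1 34.8] j [ -0.   60.6  48.9  -2.2 118.4  87.3] F [ 0.3  0.9 -0.3] w 0.8 0.0
[[0.669, 0.001, -0.743], [0.0, -1.0, -0.0], [-0.743, -0.0, -0.669]]
shift now-axes [3.1 0.1 3.6] target-axes [3.1 0.1 3.6] rotvec [0. 0. 0.]
```

Not touching yet. Press about 5 mm more, then stroke with the force read midway.

Call:
{"fn": "move_arm", "kwargs": {"deltas": [[3, 0, 3, 0, 0, 0, 0], [0, 0, 2.5, 0, 0, 0, 0], [0, 0, 0, 0, 0, 0, 0]]}}

```text
time_s: 14.8
tool_pos: [618.6, 100.6, 114.8]
eef_rot: [[0.675, 0.044, -0.736], [0.03, -0.999, -0.032], [-0.737, -0.001, -0.676]]
force: [10.9, 1.5, 9.6]
gripper_width: 0.3
grip_force: 7.4
```

Call:
{"fn": "move_arm", "kwargs": {"deltas": [[-4.6, 0, 0.5, 0, 0.1, 0, 0], [-4.6, 0, 0.5, 0, 0.1, 0, 0], [-4.6, 0, 0.5, 0, 0.1, 0, 0], [-4.6, 0, 0.5, 0, 0.1, 0, 0]]}}

```text
time_s: 15.2
tool_pos: [604.5, 100.1, 126.1]
eef_rot: [[0.911, 0.043, -0.41], [0.04, -0.999, -0.017], [-0.41, -0.001, -0.912]]
force: [4.6, 0.9, 10.7]
gripper_width: 0.2
grip_force: 6.1
```

```bash
python3 st.py; python3 to.py 25 46;python3 look.py 9
```

```text
15.2 [604.5 100.1 126.1] in stand/axis: [22.   0.1 41.1] j [-0.4 46.5 69.4 -1.2 88.2 87.3] F [ 4.6  0.9 10.7] w 0.2 6.141310490202159
[[0.912, -0.0, -0.41], [0.0, -1.0, 0.001], [-0.41, -0.001, -0.912]]
shift now-axes [-2.6  0.1  0.5] target-axes [-2.6  0.1  0.6] rotvec [-0.001 -0.013  0.   ]
scene red px 29 theta(+x) med 66.6 [62.6 70.5] y [-56. -11.] W theta 65.5
top red px 7 theta(+x) med 57.1 [56.4 57.8] y [-61. -45.] W theta 56.9
```

Call:
{"fn": "move_arm", "kwargs": {"deltas": [[-4.5, 0, 0.5, 0, 0.1, 0, 0], [-4.5, 0, 0.5, 0, 0.1, 0, 0], [-4.5, 0, 0.4, 0, 0.1, 0, 0], [-4.5, 0, 0.4, 0, 0.1, 0, 0], [-4.5, 0, 0.4, 0, 0.1, 0, 0], [-4.5, 0, 0.3, 0, 0.08, 0, 0], [0, 0, 0, 0, 0, 0, 0]]}}

```text
time_s: 16.0
tool_pos: [573.4, 99.2, 130.0]
eef_rot: [[0.988, 0.044, 0.149], [0.044, -0.999, 0.007], [0.149, -0.0, -0.989]]
force: [-3.7, 2.5, 24.8]
gripper_width: 0.6
grip_force: 12.8
```

```bash
python3 st.py; python3 to.py -10 46;python3 look.py 10
```

```text
16.0 [573.4  99.2 130. ] in stand/axis: [-9.1  0.6 45. ] j [-1.5 31.4 99.9  1.  40.2 85.3] F [-3.7  2.5 24.8] w 0.6 12.846973780542612
[[0.989, 0.001, 0.149], [0.001, -1.0, 0.0], [0.149, -0.0, -0.989]]
shift now-axes [ 1.2  0.6 -0.1] target-axes [ 1.2  0.6 -0.1] rotvec [-0.     0.025  0.001]
scene red px 80 theta(+x) med 22.6 [18.5 26.2] y [-53.  59.] W theta 22.8
top no red 0
```

Call:
{"fn": "move_arm", "kwargs": {"deltas": [[0, 0, -12, 0, 0, 0, 0], [9, 0, 0, 0, -0.14, 0, 0], [9, 0, 0, 0, -0.14, 0, 0], [7, 0, 0, 0, -0.1, 0, 0], [0, 0, 0, 0, 0, 0, 0], [0, 0, 0, 0, 0, 0, 0]]}}

```text
time_s: 16.7
tool_pos: [594.9, 99.5, 135.7]
eef_rot: [[0.97, 0.044, -0.237], [0.043, -0.999, -0.01], [-0.238, -0.0, -0.971]]
force: [-0.5, 0.3, -0.9]
gripper_width: 0.5
grip_force: 0.0
```

```bash
python3 st.py; python3 to.py 13 46;python3 look.py 11; python3 to.py 13 46
```

```text
16.7 [594.9  99.5 135.7] in stand/axis: [12.4  0.  50.7] j [-0.7 40.2 79.  -0.8 74.5 87.1] F [-0.5  0.3 -0.9] w 0.5 0.0
[[0.971, 0.0, -0.238], [0.001, -1.0, 0.0], [-0.238, -0.0, -0.971]]
shift now-axes [-0.6  0.   6.1] target-axes [-0.7  0.   6.1] rotvec [-0.     0.013  0.   ]
scene red px 60 theta(+x) med 26.2 [22.8 30.5] y [-53.  48.] W theta 26.3
top red px 6 theta(+x) med 31.1 [30.8 31.4] y [-61. -47.] W theta 31.7
shift now-axes [0.7 0.2 6.6] target-axes [0.6 0.2 6.6] rotvec [-0.     0.014  0.001]
```

Call:
{"fn": "move_arm", "kwargs": {"deltas": [[0, 0, 4, 0, 0, 0, 0], [0, 0, 3, 0, 0, 0, 0], [0, 0, 0.6, 0, 0, 0, 0], [-4.6, 0, 0.4, 0, 0.1, 0, 0], [-4.6, 0, 0.4, 0, 0.1, 0, 0], [-4.6, 0, 0.4, 0, 0.1, 0, 0], [-4.6, 0, 0.4, 0, 0.1, 0, 0], [0, 0, 0, 0, 0, 0, 0]]}}

```text
time_s: 17.6
tool_pos: [570.4, 98.9, 129.9]
eef_rot: [[0.987, 0.045, 0.157], [0.044, -0.999, 0.007], [0.157, -0.0, -0.988]]
force: [-1.5, 0.7, 4.7]
gripper_width: 0.8
grip_force: 2.4
```

```bash
python3 st.py; python3 look.py 12
```

```text
17.6 [570.4  98.9 129.9] in stand/axis: [-12.1   0.5  44.9] j [ -1.6  31.1 100.7   1.1  39.2  85.1] F [-1.5  0.7  4.7] w 0.8 2.433068946702406
[[0.988, 0.001, 0.157], [0.001, -1.0, 0.0], [0.157, -0.0, -0.988]]
scene red px 88 theta(+x) med 5.7 [ 0.7 10.3] y [-52.  59.] W theta 6.5
top no red 0
```

Call:
{"fn": "move_arm", "kwargs": {"deltas": [[0, 0, -10, 0, 0, 0, 0], [0, 0, -30, 0, 0, 0, 0], [-10, 70, -20, 0, -0.1, 0, 0], [0, 50, 0, 0, -0.06, 0, 0], [0, 0, 0, 0, 0, 0, 0]]}}

```text
time_s: 18.2
tool_pos: [567.8, -5.4, 182.6]
eef_rot: [[0.999, 0.039, 0.006], [0.039, -0.999, -0.003], [0.005, 0.003, -1.0]]
force: [-0.0, -0.1, -0.6]
gripper_width: 0.5
grip_force: 0.0
```

```bash
python3 st.py; python3 look.py 13
```

```text
18.2 [567.8  -5.4 182.6] in stand/axis: [ -19.2 -103.6   97.6] j [-11.8  28.6  93.   -0.1  58.   76.1] F [-0.  -0.1 -0.6] w 0.5 0.0
[[1.0, -0.005, 0.005], [-0.005, -1.0, -0.003], [0.005, 0.003, -1.0]]
scene red px 80 theta(+x) med 11.4 [ 7.6 15.6] y [-54.  60.] W theta 12.1
top red px 46 theta(+x) med 13.4 [ 9.3 17.5] y [ 6. 61.] W theta 13.7
```

```bash
python3 to.py 0 58
```

```text
shift now-axes [ 22.1 -98.9  38.2] target-axes [ 22.4 -98.9  38.2] rotvec [-0.001 -0.001 -0.002]
```

Call:
{"fn": "move_arm", "kwargs": {"deltas": [[10, -35, 0, 0, 0, 0, 0], [10, -35, 10, 0, 0, 0, 0], [10, -29, 28, 0, 0, 0, 0], [0, 0, 0, 0, 0, 0, 0], [0, 0, 0, 0, 0, 0, 0]]}}

```text
time_s: 18.8
tool_pos: [588.2, 102.4, 142.1]
eef_rot: [[0.999, 0.047, -0.002], [0.047, -0.999, 0.0], [-0.002, -0.0, -1.0]]
force: [0.3, -0.6, 1.1]
gripper_width: 0.2
grip_force: 0.0
```

```bash
python3 st.py
```

```text
18.8 [588.2 102.4 142.1] in stand/axis: [ 5.8  3.2 57.1] j [-0.8 33.9 90.4  0.  55.9 86.4] F [ 0.3 -0.6  1.1] w 0.2 0.0
[[1.0, 0.004, -0.002], [0.004, -1.0, 0.0], [-0.002, -0.0, -1.0]]
```

Call:
{"fn": "move_arm", "kwargs": {"deltas": [[0, 0, 6, 0, 0, 0, 0], [0, 0, 4, 0, 0, 0, 0], [0, 0, 1.5, 0, 0, 0, 0], [0, 0, 0, 0, 0, 0, 0], [-4, 0, 0, 0, 0, 0, 0], [-4, 0, 0, 0, 0, 0, 0], [-3, 0, 0, 0, 0, 0, 0], [0, 0, 0, 0, 0, 0, 0], [0, 0, 0, 0, 0, 0, 0]]}}

```text
time_s: 19.7
tool_pos: [579.0, 100.3, 131.7]
eef_rot: [[0.999, 0.044, 0.001], [0.044, -0.999, 0.0], [0.001, -0.0, -1.0]]
force: [-0.5, -0.2, 0.2]
gripper_width: 0.4
grip_force: 0.0
```

```bash
python3 st.py; python3 look.py 14
```

```text
19.7 [579.  100.3 131.7] in stand/axis: [-3.5  1.4 46.7] j [-1.1 34.  92.4  0.  53.5 86.4] F [-0.5 -0.2  0.2] w 0.4 0.0
[[1.0, 0.0, 0.001], [0.0, -1.0, 0.0], [0.001, -0.0, -1.0]]
scene red px 92 theta(+x) med 11.1 [ 6.  15.8] y [-54.  61.] W theta 11.8
top red px 9 theta(+x) med 13.1 [ 9.  17.2] y [-65. -56.] W theta 14.3
```

No contact yet; the tip is just above the surface. Go back, press 3 mm deeper and repeat.

Call:
{"fn": "move_arm", "kwargs": {"deltas": [[4, 0, -3, 0, 0, 0, 0], [4, 0, 0, 0, 0, 0, 0], [3, 0, 2, 0, 0, 0, 0], [0, 0, 2, 0, 0, 0, 0], [0, 0, 1.5, 0, 0, 0, 0], [0, 0, 0, 0, 0, 0, 0]]}}

```text
time_s: 20.4
tool_pos: [592.6, 100.7, 131.2]
eef_rot: [[0.999, 0.044, 0.007], [0.044, -0.999, 0.0], [0.007, 0.0, -1.0]]
force: [0.6, -0.2, 9.5]
gripper_width: 0.3
grip_force: 4.6
```

Call:
{"fn": "move_arm", "kwargs": {"deltas": [[-4, 0, 0, 0, 0, 0, 0], [-4, 0, 0, 0, 0, 0, 0], [-3, 0, 0, 0, 0, 0, 0], [0, 0, 0, 0, 0, 0, 0], [0, 0, 0, 0, 0, 0, 0]]}}

```text
time_s: 20.9
tool_pos: [581.0, 100.3, 131.2]
eef_rot: [[0.999, 0.044, 0.006], [0.044, -0.999, 0.0], [0.006, -0.0, -1.0]]
force: [-0.5, 0.8, 10.3]
gripper_width: 0.6
grip_force: 5.0
```

```bash
python3 st.py; python3 look.py 15
```

```text
20.9 [581.  100.3 131.2] in stand/axis: [-1.4  1.4 46.2] j [-1.1 34.1 92.3  0.  53.2 86.4] F [-0.5  0.8 10.3] w 0.6 5.027477773837745
[[1.0, 0.0, 0.006], [0.0, -1.0, 0.0], [0.006, -0.0, -1.0]]
scene red px 58 theta(+x) med -2.1 [-6.   2.2] y [-54.  61.] W theta -0.2
top red px 15 theta(+x) med -2.4 [-6.4  5. ] y [-65. -52.] W theta -2.0
```

Call:
{"fn": "move_arm", "kwargs": {"deltas": [[0, 0, -3, 0, 0, 0, 0], [0, 0, -10, 0, 0, 0, 0], [0, 0, -30, 0, 0, 0, 0], [0, 0, -20, 0, 0, 0, 0], [-11.4, 39, 0, 0, 0, 0, 0], [-11.4, 39, 0, 0, 0, 0, 0], [-11.4, 39, 0, 0, 0, 0, 60], [-11.4, 39, 0, 0, 0, 0, 60], [-11.4, 39, 0, 0, 0, 0, 60], [0, 0, 0, 0, 0, 0, 60]]}}

```text
time_s: 22.0
tool_pos: [529.9, -101.5, 192.1]
eef_rot: [[0.999, 0.039, 0.001], [0.039, -0.999, -0.001], [0.001, 0.001, -1.0]]
force: [0.3, 0.4, -0.8]
gripper_width: 24.6
grip_force: 0.0
```

```bash
python3 look.py 16
```

```text
scene red px 70 theta(+x) med -1.9 [-5.6  1.9] y [-53.  60.] W theta -0.7
top red px 112 theta(+x) med 0.3 [-4.5  5. ] y [-55.  58.] W theta 0.4
```

Seam at the top (about -1°) and free of the fingers. Now to the clamp.

Call:
{"fn": "move_arm", "kwargs": {"deltas": [[-11.4, 39, 0, 0, 0, 0, 60], [-11.4, 39, 0, 0, 0, 0, 60], [-11.4, 39, 0, 0, 0, 0, 60], [-11.4, 39, 0, 0, 0, 0, 60], [-11.4, 39, 0, 0, 0, 0, 60], [0, 0, 0, 0, 0, -0.134, 60], [0, 0, 0, 0, 0, -0.134, 60], [0, 0, 0, 0, 0, -0.134, 60], [0, 0, 0, 0, 0, -0.134, 60], [0, 0, 0, 0, 0, -0.134, 60], [0, 0, 0, 0, 0, -0.134, 60]]}}

```text
time_s: 23.2
tool_pos: [483.0, -292.5, 191.7]
eef_rot: [[0.655, 0.755, 0.001], [0.755, -0.655, 0.001], [0.002, -0.0, -1.0]]
force: [0.2, -0.5, 0.5]
gripper_width: 59.9
grip_force: 0.0
```

Call:
{"fn": "move_arm", "kwargs": {"deltas": [[0, 0, 0, 0, 0, -0.134, 60], [0, 0, 0, 0, 0, -0.134, 60], [0, 0, 0, 0, 0, -0.134, 60], [0, 0, 0, 0, 0, -0.134, 60], [0, 0, 0, 0, 0, -0.134, 60], [0, 0, 0, 0, 0, 0, 60], [0, 0, 0, 0, 0, 0, 60]]}}

```text
time_s: 23.9
tool_pos: [482.8, -293.2, 191.8]
eef_rot: [[0.054, 0.999, 0.001], [0.999, -0.054, 0.001], [0.001, 0.001, -1.0]]
force: [-0.8, -0.0, 0.9]
gripper_width: 59.9
grip_force: 0.0
```

```bash
cat > cl.py <<'E'
from h import *
s=arm.get_state();R=np.array(s["eef_rot"]);p=np.array(s["tool_pos"])
print(s["time_s"],p.round(1),R.round(3).tolist(),"yaw tool x",np.degrees(np.arctan2(R[1,0],R[0,0])).round(1))
print("to clamp tcp z=22:",(R.T@(np.array([484.3,-295.5,22])-p)).round(1))
E
python3 cl.py
```

```text
23.9 [ 482.8 -293.2  191.8] [[0.054, 0.999, 0.001], [0.999, -0.054, 0.001], [0.001, 0.001, -1.0]] yaw tool x 86.9
to clamp tcp z=22: [ -2.3   1.4 169.8]
```

Call:
{"fn": "move_arm", "kwargs": {"deltas": [[-2, 1.4, 45, 0, 0, 0, 40], [0, 0, 45, 0, 0, 0, 40], [0, 0, 40, 0, 0, 0, 40], [0, 0, 25, 0, 0, 0, 40], [0, 0, 13, 0, 0, 0, 40], [0, 0, 0, 0, 0, 0, 40], [0, 0, 0, 0, 0, 0, 40]]}}

```text
time_s: 24.6
tool_pos: [484.5, -296.8, 24.6]
eef_rot: [[0.053, 0.999, 0.002], [0.999, -0.053, -0.001], [-0.001, 0.002, -1.0]]
force: [1.0, 0.3, 0.2]
gripper_width: 40.2
grip_force: 0.0
```

```bash
python3 cl.py; python3 - <<'E'
from h import *
s=arm.snapshot("scene");cv2.imwrite("pics/g1.png",cv2.resize(s["frame"][220:340,100:260],None,fx=4,fy=4))
E
```

```text
24.6 [ 484.5 -296.8   24.6] [[0.053, 0.999, 0.002], [0.999, -0.053, -0.001], [-0.001, 0.002, -1.0]] yaw tool x 87.0
to clamp tcp z=22: [ 1.3 -0.3  2.6]
```

View pics/g1.png

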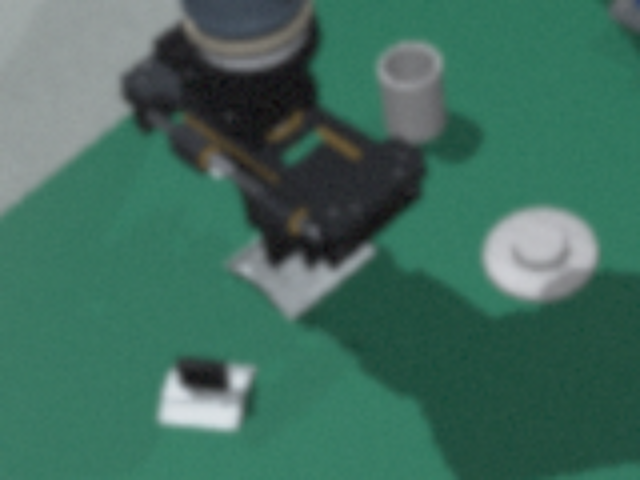

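The crop shows the fingers straddling the clamp's grip at about (310,250), with the core and cap clear. Closing.

Call:
{"fn": "move_arm", "kwargs": {"deltas": [[1, 0, 1.5, 0, 0, 0, 5], [0, 0, 0, 0, 0, 0, 5], [0, 0, 0, 0, 0, 0, 5], [0, 0, 0, 0, 0, 0, 5], [0, 0, 0, 0, 0, 0, 5], [0, 0, -10, 0, 0, 0, 5], [0, 0, -15, 0, 0, 0, 5], [0, 0, 0, 0, 0, 0, 5]], "newtons": 20}}

```text
time_s: 25.45
tool_pos: [484.8, -296.4, 49.2]
eef_rot: [[0.053, 0.999, 0.004], [0.999, -0.053, -0.002], [-0.002, 0.004, -1.0]]
force: [0.1, -0.5, -0.8]
gripper_width: 11.5
grip_force: 20.0
```

Call:
{"fn": "move_arm", "kwargs": {"deltas": [[0, 0, -30, 0, 0, 0, 5], [0, 0, -40, 0, 0, 0, 5], [0, 0, -40, 0, 0, 0, 5], [0, 0, -30, 0, 0, 0, 5], [0, 0, 0, 0, 0, 0, 5]]}}

```text
time_s: 25.95
tool_pos: [485.9, -297.5, 191.7]
eef_rot: [[0.053, 0.999, 0.008], [0.999, -0.053, -0.006], [-0.006, 0.009, -1.0]]
force: [-0.2, -0.1, -0.7]
gripper_width: 11.9
grip_force: 20.0
```

Call:
{"fn": "move_arm", "kwargs": {"deltas": [[20, 4, 0, 0, 0, 0, 5], [35, 7, 0, 0, 0, 0, 5], [35, 7, 0, 0, 0, 0, 5], [35, 7, 0, 0, 0, 0, 5], [35, 7, 0, 0, 0, 0, 5], [35, 7, 0, 0, 0, 0, 5], [35, 7, 0, 0, 0, 0, 5], [35, 7, 0, 0, 0, 0, 5], [35, 7, 0, 0, 0, 0, 5], [35, 7, 0, 0, 0, 0, 5], [35, 7, 0, 0, 0, 0, 5], [25, 3, 0, 0, 0, 0, 5]]}}

```text
time_s: 27.15
tool_pos: [580.7, 97.1, 185.8]
eef_rot: [[0.051, 0.999, -0.001], [0.999, -0.051, 0.001], [0.001, -0.001, -1.0]]
force: [0.4, -0.1, -0.2]
gripper_width: 11.7
grip_force: 20.0
```

Call:
{"fn": "move_arm", "kwargs": {"deltas": [[5, 0, 0, 0, 0, -0.048, 5], [0, 0, 0, 0, 0, -0.048, 5], [0, 0, 0, 0, 0, 0, 5], [0, 0, 0, 0, 0, 0, 5]]}}

```text
time_s: 27.55
tool_pos: [580.8, 99.8, 186.3]
eef_rot: [[-0.042, 0.999, -0.001], [0.999, 0.042, 0.0], [0.0, -0.001, -1.0]]
force: [0.1, -0.5, 0.3]
gripper_width: 11.7
grip_force: 20.0
```

```bash
python3 st.py; python3 look.py 17; python3 - <<'E'
from h import *
C=np.array([582.5,99,85.]);a=np.radians(2.5);X=np.array([np.cos(a),np.sin(a),0]);Y=np.array([-X[1],X[0],0]);S=np.stack([X,Y,[0,0,1]],1)
s=arm.snapshot("scene");f=s["frame"];cv2.imwrite("pics/g2.png",cv2.resize(f[90:250,220:380],None,fx=3.7,fy=3.7))
W=(pts(s)-C)@S;H,Sa,V=cv2.split(cv2.cvtColor(f,cv2.COLOR_BGR2HSV))
m=(W[...,2]>70)&(W[...,2]<130)&(abs(W[...,0])<50)&(abs(W[...,1])<60)&(V>100)&(Sa<60);P=W[m]
print(len(P),np.percentile(P,[3,50,97],axis=0).round(1))
E
```

```text
27.55 [580.8  99.8 186.3] in stand/axis: [ -1.7   0.9 101.3] j [-1.1 30.  89.4  0.  60.7 -3.5] F [ 0.1 -0.5  0.3] w 11.7 19.999604215845466
[[0.001, 1.0, -0.001], [1.0, -0.001, 0.0], [0.0, -0.001, -1.0]]
scene red px 38 theta(+x) med -2.3 [-5.7  1. ] y [-55.   1.] W theta -0.9
top red px 17 theta(+x) med 1.2 [-3.4  5.3] y [-61.  64.] W theta 0.6
265 [[-31.1 -32.8  82.6]
 [ 13.   -7.6  90.3]
 [ 28.2  33.5  97. ]]
```

View pics/g2.png

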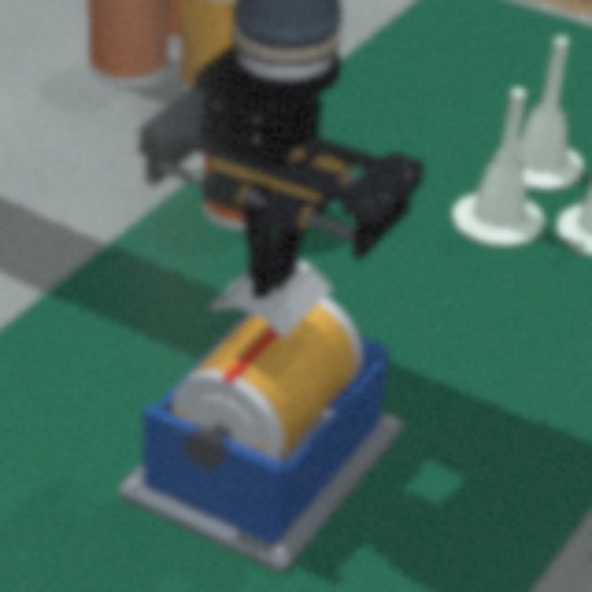

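The crop shows the clamp held level above the filter at (280,300), with the red seam on top at (255,355). Lowering.

Call:
{"fn": "move_arm", "kwargs": {"deltas": [[0, 1.7, 10, 0, 0, 0, 5], [0, 0, 12, 0, 0, 0, 5], [0, 0, 8, 0, 0, 0, 5], [0, 0, 4, 0, 0, 0, 5], [0, 0, 3, 0, 0, 0, 5], [0, 0, 0, 0, 0, 0, 5], [0, 0, 0, 0, 0, 0, 5]]}}

```text
time_s: 28.4
tool_pos: [583.5, 100.0, 150.8]
eef_rot: [[-0.043, 0.999, 0.002], [0.999, 0.043, 0.0], [0.0, 0.002, -1.0]]
force: [-0.4, -0.1, -0.3]
gripper_width: 12.0
grip_force: 20.0
```

```bash
python3 st.py
```

```text
28.4 [583.5 100.  150.8] in stand/axis: [ 1.1  1.  65.8] j [-1.1 32.8 90.9  0.  56.2 -3.6] F [-0.4 -0.1 -0.3] w 12.0 19.999690200202167
[[0.0, 1.0, 0.002], [1.0, -0.0, 0.0], [0.0, 0.002, -1.0]]
```

Call:
{"fn": "move_arm", "kwargs": {"deltas": [[0, -0.8, 2, 0, 0, 0, 5], [0, 0, 2, 0, 0, 0, 5], [0, 0, 1, 0, 0, 0, 5], [0, 0, 0, 0, 0, 0, 5], [0, 0, 0, 0, 0, 0, 5]]}}

```text
time_s: 28.9
tool_pos: [582.5, 99.9, 145.6]
eef_rot: [[-0.043, 0.999, 0.001], [0.999, 0.043, 0.0], [0.0, 0.001, -1.0]]
force: [0.1, 0.1, -0.6]
gripper_width: 12.2
grip_force: 20.0
```

Call:
{"fn": "move_arm", "kwargs": {"deltas": [[0, 0, 1, 0, 0, 0, 5], [0, 0, 0, 0, 0, 0, 5], [0, 0, 0, 0, 0, 0, 5]]}}

```text
time_s: 29.2
tool_pos: [582.5, 99.9, 144.6]
eef_rot: [[-0.043, 0.999, 0.001], [0.999, 0.043, 0.0], [0.0, 0.001, -1.0]]
force: [0.1, -0.5, -0.1]
gripper_width: 12.3
grip_force: 20.0
```

Call:
{"fn": "move_arm", "kwargs": {"deltas": [[0, 0, 0.8, 0, 0, 0, 5], [0, 0, 0, 0, 0, 0, 5], [0, 0, 0, 0, 0, 0, 5]]}}

```text
time_s: 29.5
tool_pos: [582.5, 99.9, 143.7]
eef_rot: [[-0.043, 0.999, 0.001], [0.999, 0.043, 0.0], [0.0, 0.001, -1.0]]
force: [0.6, -0.2, -1.3]
gripper_width: 11.9
grip_force: 20.0
```

Call:
{"fn": "move_arm", "kwargs": {"deltas": [[0, 0, 0.7, 0, 0, 0, 5], [0, 0, 0, 0, 0, 0, 5], [0, 0, 0, 0, 0, 0, 5]]}}

```text
time_s: 29.8
tool_pos: [582.9, 100.0, 143.2]
eef_rot: [[-0.043, 0.999, 0.002], [0.999, 0.043, 0.0], [0.0, 0.002, -1.0]]
force: [-0.6, -0.3, 0.7]
gripper_width: 11.7
grip_force: 20.0
```

Call:
{"fn": "move_arm", "kwargs": {"deltas": [[0, 0, 0.7, 0, 0, 0, 5], [0, 0, 0, 0, 0, 0, 5], [0, 0, 0, 0, 0, 0, 5]]}}

```text
time_s: 30.1
tool_pos: [583.1, 100.0, 143.1]
eef_rot: [[-0.043, 0.999, 0.003], [0.999, 0.043, 0.0], [0.0, 0.003, -1.0]]
force: [0.1, -0.3, 4.9]
gripper_width: 11.5
grip_force: 20.0
```

```bash
python3 look.py 18; python3 st.py
```

```text
scene red px 32 theta(+x) med -2.5 [-6.3  2.7] y [-56.  63.] W theta 0.1
top red px 25 theta(+x) med 1.4 [-2.5  5.5] y [-61.  64.] W theta 1.7
30.2 [583.1 100.  143.1] in stand/axis: [ 0.7  0.9 58.1] j [-1.1 33.3 91.4  0.  55.1 -3.6] F [-0.1  0.3  5.7] w 11.9 20.000317830126733
[[0.0, 1.0, 0.003], [1.0, -0.0, 0.0], [0.0, 0.003, -1.0]]
```

Call:
{"fn": "move_arm", "kwargs": {"deltas": [[0, 0, -0.3, 0, 0, 0, 11], [0, 0, 0, 0, 0, 0, 13], [0, 0, 0, 0, 0, 0, 15], [0, 0, 0, 0, 0, 0, 18], [0, 0, 0, 0, 0, 0, 24], [0, 0, 0, 0, 0, 0, 34], [0, 0, 0, 0, 0, 0, 34], [0, 0, -10, 0, 0, 0, 34], [0, 0, -20, 0, 0, 0, 34], [0, 0, -30, 0, 0, 0, 34], [0, 0, -20, 0, 0, 0, 34]], "newtons": 4}}

```text
time_s: 31.3
tool_pos: [583.2, 99.9, 225.2]
eef_rot: [[-0.043, 0.999, 0.004], [0.999, 0.043, 0.0], [0.0, 0.004, -1.0]]
force: [0.7, -0.5, 0.2]
gripper_width: 34.1
grip_force: 0.0
```

Call:
{"fn": "move_arm", "kwargs": {"deltas": [[-40, 0, 0, 0, 0, 0, 34], [-40, 0, 0, 0, 0, 0, 34], [-40, 0, 0, 0, 0, 0, 34], [-40, 0, 0, 0, 0, 0, 34], [0, 0, 0, 0, 0, 0, 34], [0, 0, 0, 0, 0, 0, 34]]}}

```text
time_s: 31.9
tool_pos: [589.4, -60.9, 223.2]
eef_rot: [[-0.041, 0.999, 0.002], [0.999, 0.041, 0.001], [0.001, 0.002, -1.0]]
force: [0.2, 0.2, 0.1]
gripper_width: 33.7
grip_force: 0.0
```

```bash
python3 look.py 19; python3 - <<'E'
from h import *
C=np.array([582.5,99,85.]);a=np.radians(2.5);X=np.array([np.cos(a),np.sin(a),0]);Y=np.array([-X[1],X[0],0]);S=np.stack([X,Y,[0,0,1]],1)
for n in("scene","top"):
    s=arm.snapshot(n);f=s["frame"];
    W=(pts(s)-C)@S;H,Sa,V=cv2.split(cv2.cvtColor(f,cv2.COLOR_BGR2HSV))
    m=(W[...,2]>52)&(W[...,2]<100)&(abs(W[...,0])<50)&(abs(W[...,1])<60)&(V<80);P=W[m]
    r=cv2.minAreaRect(P[:,:2].astype(np.float32));print(n,"grip",r,np.percentile(P[:,2],97))
    if n=="scene": cv2.imwrite("pics/g3.png",cv2.resize(f[110:250,220:370],None,fx=3.7,fy=3.7))
E
```

```text
scene red px 30 theta(+x) med -2.6 [-6.4  2.3] y [-56.  64.] W theta -0.8
top red px 46 theta(+x) med 1.2 [-2.8  5.3] y [-58.  61.] W theta 1.2
scene grip ((0.9316186904907227, -1.3185920715332031), (11.181529998779297, 42.2991828918457), 0.2303769737482071) 74.85658672709347
top grip ((-1.725992202758789, 0.7239398956298828), (42.15155029296875, 11.451796531677246), 89.70673370361328) 88.4769430759235
```

View pics/g3.png

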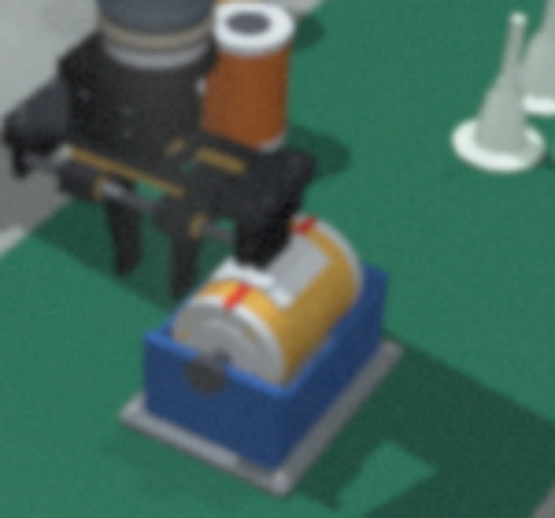

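The crop shows the clamp seated on the filter at (275,265), with the red seam at both of its ends, (237,297) and (303,226). The grip is within 2 mm of centre, aligned within 1°, and clear of the gripper. Handing in.

```bash
python3 -c "
from cell import arm; print(arm.close_job())"
```

```text
the job is handed in; nothing more can be done
None
```

The job is handed in, though no verdict came back: the seam measured within about 3° of the top, and the clamp lies along it, released, within about 2 mm of centre and 1° of the spindle; the arm kept clear of the end cap, core tube and finished filter.

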